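Hook the stopper tray out from under its cover and put the stopper away

TASK

Pick up the orange-handled hook, catch its tip in the red ring of the blue tray and drag the tray right out from under the low cover without touching the tray with the gripper. Unhook, set the hook tool down on the worktop clear of the tray, then drop the grey rubber stopper into the tray. Leave the glass beaker and the two vials standing where they are.

Things in the scene. Friction and masses are not known exactly. Their poses are not given: they have to be found in the camera images.
- cover: Low dust cover fixed to the worktop: clear side and back walls and roof, white corner posts, open front. 190 mm wide (y), 150 mm deep (x), 90 mm high; inside 178 mm wide and 85 mm high. A white flange 16 mm wide, 3 mm high runs along the outer foot of each side wall. Origin on the worktop in the middle of the open front; +x points into the cover, -x is the way out, +z up.
- tray: Loose open blue plastic tray, 75 mm (x) by 130 mm (y) by 35 mm high, walls and floor 3 mm thick, 0.25 kg or so, sliding on the worktop. It starts wholly under the cover, with its front and ring towards the open front. Origin at the centre of its underside; -x is its front (the ring side), +z up.
- ring_centre (a point): Centre of the red-painted steel pull ring fixed to the tray's front: the ring lies level, its bar 6 mm thick, clear opening 34 mm across, 20 mm above the worktop, 62.5 mm in front (-x) of the tray's origin. At the start this point is 15 to 30 mm inside the cover's open front. The hook tip enters the ring from above.
- tray_back (a point): Middle of the lower edge of the tray's back wall, 37.5 mm behind (+x) the tray's origin: the last part of the tray to leave the cover.
- hook_tool: Loose hook tool, 0.15 kg, standing on the flat foot of its orange handle, a block 100 mm long (x), 24 mm wide (y), 36 mm high. From its +x end a 7 mm steel shaft runs forward, axis 27 mm above the foot, then bends straight down into the tip. Origin at the centre of the handle's underside, near the centre of mass; +x to the tip, +z up. Grip across the 24 mm width from above.
- hook_tip (a point): Lower end of the down-turned hook tip: 140 mm along +x from the hook tool's origin and 3 mm above the level of its foot; the tip is 7 mm thick and reaches 20 mm below the shaft's underside.
- stopper: Grey rubber stopper, a blunt cone 35 mm across at its widest and 28 mm high, standing on the worktop; origin at the centre of its underside.
- beaker: Small clear glass beaker, 58 mm across, 70 mm high, standing; origin at the centre of its underside. Bystander.
- vial_blue: Sample vial with a blue cap, 29 mm across, 61 mm high, standing; origin at the centre of its underside. Bystander.
- vial_red: Sample vial with a red cap, 29 mm across, 61 mm high, standing; origin at the centre of its underside. Bystander.
Not all that is in view belongs to the job. There is more than one size of the hook_tool; the one meant has the size given above. Several things have the shape of the stopper; the one meant has the colours described above.

How it is judged:
On the way, in this order (a step that is already met when the one before it is completed fails the run):
1. the hook tip is down inside the tray's ring (horizontal distance between hook_tip and ring_centre below 0.02 m and z of hook_tip in the frame of ring_centre below -0.003 m), for 0.1 s.
2. the tray has come right out from under the cover with the hook still in its ring (x of tray_back in the frame of cover below 0.005 m and horizontal distance between hook_tip and ring_centre below 0.025 m and z of hook_tip in the frame of ring_centre below 0 m), for 0.1 s.
3. the hook tool is set down on the worktop, unhooked and let go (height (world z) of hook_tool below 0.025 m and horizontal distance between hook_tip and ring_centre above 0.03 m and contact force between the fingers and hook_tool below 0.1 N and contact force between hook_tool and tray below 0.1 N and linear speed of hook_tool below 0.03 m/s), for 0.2 s.
At the end, for the whole second after the job is handed in: The tray stands flat on the worktop, its back edge out of the cover's open front (at most 5 mm still under); the stopper lies at rest inside the tray, below its rim; the hook tool lies or stands on the worktop, let go, not touching the tray, its tip at least 30 mm from the ring's centre (x of tray_back in the frame of cover below 0.005 m and height (world z) of tray below 0.01 m and angle between tray's own z axis and vertical below 0.1 rad and linear speed of each of tray, stopper, hook_tool below 0.02 m/s and x of stopper in the frame of tray between -0.0375 and 0.0375 m and y of stopper in the frame of tray between -0.065 and 0.065 m and z of stopper in the frame of tray between 0 and 0.03 m and height (world z) of hook_tool between -0.01 and 0.025 m and horizontal distance between hook_tip and ring_centre above 0.03 m and contact force between hook_tool and tray below 0.1 N).
It fails at once if the gripper or arm touches the tray (contact force between any of the fingers, the arm and tray above 1 N).
It fails at once if the glass beaker is shoved more than 30 mm or knocked over (distance of beaker from where it was at the start of the episode above 0.03 m or angle between beaker's own z axis and vertical above 0.5 rad).
It fails at once if the blue-capped vial is shoved more than 30 mm or knocked over (distance of vial_blue from where it was at the start of the episode above 0.03 m or angle between vial_blue's own z axis and vertical above 0.5 rad).
It fails at once if the red-capped vial is shoved more than 30 mm or knocked over (distance of vial_red from where it was at the start of the episode above 0.03 m or angle between vial_red's own z axis and vertical above 0.5 rad).
It also fails if it takes over 61 s, if anything falls off the work surface, if the arm or the gripper's body presses on something with over 40 N, if the wrist force passes 120 N, or if a joint passes its speed limit or range.

ROBOT

A 6-joint arm with a two-finger parallel gripper is mounted at the origin on a cart in front of the work surface, level with it; the furniture and walls round the work are solid. World frame = base frame: x ahead of the robot, y to its left, z up, the work surface at z = 0. Lengths are in m, angles in rad, forces in N, time in s.
With the tool pointing down it reaches from about 0.3 to 0.875 m from the base axis. Payload 6.4 kg.
Tool frame: the origin (TCP) lies on the centre line of the jaws, within the pads' length; the fingertips stand 22 mm ahead of it and the grasp point (between the pads) lies 3 mm ahead of it; z points along the fingers, y is the line along which they close (so a half turn about z gives the same grasp; the last joint's range is limited). The gripper opens to 85 mm and grips with 20 to 120 N. Pads are 22 mm wide; open, the fingers measure 114 mm over their backs; the gripper's body (76 mm by 85 mm) begins 54 mm behind the grasp point. The pads swing forward as they close: fully open they stand 13 mm farther back than shut.
Start: joints at [1.125, 0.181, 1.607, -0, 1.354, -0.206], TCP at [0.137, 0.559, 0.253] pointing down, gripper open.
Joint ranges: [-2.99, 2.99], [-0.89, 2.07], [0.3, 2.58], [-1.14, 4.28], [0, 2.63], [-3.12, 3.12]. Speed limits (rad/s): [2.57, 2.57, 3.01, 3.14, 3.14, 3.14].

INTERFACE

Orientations are given as a unit quaternion [w, x, y, z].
In Python, from bench import ctrl gives the robot as it stands. The module is installed in compiled form; this text tells all that it offers.
- The arm moves only by the tool servo_tool, never from a script. Its argument "commands" is a list of rows, each a list of 3 entries, a list of its own where there are three numbers: the shift along the tool's x, y, z in mm, then the turn about the tool's z in rad, then the finger opening in mm, from 0 to 85.4. In form: [[[dx, dy, dz], turn, jaw], ...]. A call has 1 to 20 rows; each row shifts and turns the commanded pose from where the row before left it, along the tool's axes as they then stand; what a row does not reach is not made up. A row lasts 1/8 s, in which the tool goes at most 62.5 mm and 10.7 degrees, less where a joint would pass 70% of its speed; a pose out of reach is approached as far as the arm can. A call with a gripper value outside its range is refused whole. The fingers move at their own pace and stop on an object; the grip force is fixed at half the most. Time passes only in rows, so rows that do not move let the fingers close. It gives the time, the measured TCP pose, the force, the opening and the grip force at its end, in the units of the state.
- ctrl.get_obs(): the state, without advancing time (a new reading comes with each control period).
- ctrl.camera(name): name is "side" or "top" or "wrist"; returns a dict with "color" (400x640x3 uint8, red, green, blue), "z_map" (400x640 float32, m along the optical axis (not along the pixel's ray), 0 where there is no reading), "fx", "fy", "cx", "cy" (pixels), "R" (3x3) and "t" (3): a world point X has camera coordinates R X + t. Camera axes: x right, y down, z forward; pixel columns grow to the right and rows downward; lengths in m; the calibration is good to about 2 mm. A picture is of the moment at which its call begins.
- ctrl.hand_in(): hands the job in; it is judged then, once.
The state is a dict: "time_s": time; "q": joint angles; "dq": joint speeds; "joint_efforts": joint torques, N m; "eef_pos": TCP position; "eef_rot": TCP orientation; "wrist_force": force on the tool from outside, world axes, zero at the start; "torque": the same for the moment, N m; "opening": opening from 0.0 (shut) to 1.0 (fully open); "grasp_force": force on a finger pad.
Only numpy, scipy, OpenCV 4.12 (cv2) and the standard library are available. Lean on these libraries where they do the work, as an engineer would, in place of code of your own. Each camera call takes 0.05 s, during which the arm holds its last target. There are 200 camera calls.

## Working session

There is one attempt and no reset: what is moved stays moved. The work goes in short steps, Python scripts to look and compute and a tool call to move; the robot and the scene stay as the last step left them, time stands still between calls to the robot, and variables do not carry over. Pictures are saved under pics/ and viewed, at most 10 in all, crops included, and the job is handed in when it is done.

Besides the shell and the picture viewer there is one more tool, called after ">>>" in YAML: its name, and indented under it one key for each argument. servo_tool: Moves the arm, as the interface text tells. Its arguments: {"type":"object","properties":{"commands":{"type":"array"}},"required":["commands"]}

```bash
mkdir -p pics; cat > h.py <<'E'
import numpy as np, cv2
from bench import ctrl
def grab(n):
    c=ctrl.camera(n); np.save('pics/'+n+'.npy',c,allow_pickle=True); return c
def load(n): return np.load('pics/'+n+'.npy',allow_pickle=True).item()
def pts(c):
    z=c['z_map']; v,u=np.mgrid[:400,:640]
    P=np.stack([(u-c['cx'])/c['fx']*z,(v-c['cy'])/c['fy']*z,z],-1)
    return (P-np.array(c['t']))@np.array(c['R'])   # R^T (P-t)
def ray(c,u,v,h):
    R=np.array(c['R']);o=-R.T@np.array(c['t']);d=R.T@np.array([(u-c['cx'])/c['fx'],(v-c['cy'])/c['fy'],1])
    return o+d*(h-o[2])/d[2]
def save(c,f): cv2.imwrite('pics/'+f,c['color'][:,:,::-1])
E
python3 - <<'E'
from h import *
for n in('top','side'):
    c=grab(n);save(c,n+'0.png');R=np.array(c['R']);print(n,-R.T@np.array(c['t']),R[2],c['fx'])
o=ctrl.get_obs();print(o['eef_rot'],o['eef_pos'],o['opening'])
E
```

```text
top [0.39217437 0.09881634 0.96764508] [ 0.16316888 -0.01220592 -0.98652265] 368.1322210255975
side [ 0.55844172 -0.70687944  0.42799733] [-0.031084    0.90021704 -0.4343306 ] 380.55824137252216
[-2.41194475e-04  1.19623741e-01  9.92819002e-01 -7.28883916e-04] [0.13635849 0.55813866 0.25248517] 0.9975456805612251
```

View pics/top0.png

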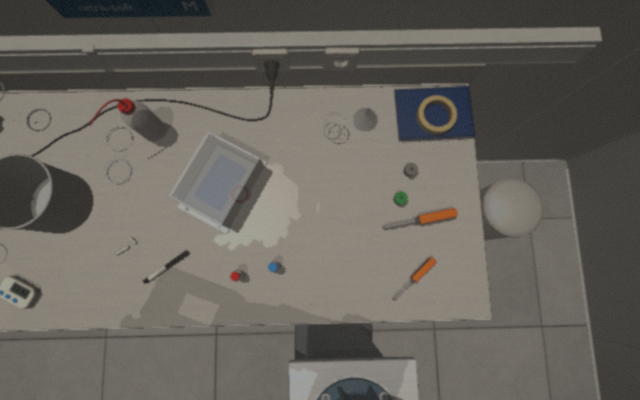

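View pics/side0.png

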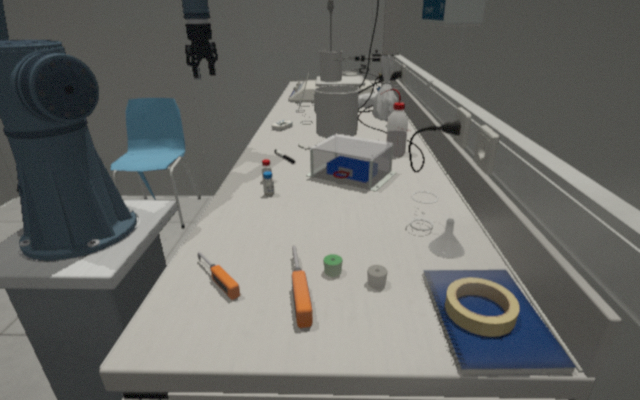

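The top view shows two orange hooks, at (437,215) and (425,270), and the first looks the longer. It also shows the grey stopper at (411,170), the green one at (401,198), and the cover around (220,182) opening toward the lower right, with the ring near (243,193). The vials are at (236,276) and (274,267), and the faint beaker is near (335,128). The side view agrees: ring at (343,174), beaker at (420,215).

```bash
python3 - <<'E'
from h import *
c=load('top');P=pts(c);hsv=cv2.cvtColor(c['color'],cv2.COLOR_RGB2HSV)
print('table z',P[250,330],P[300,450])
def blobs(name,lo,hi,h,roi=None,mn=15):
    m=cv2.inRange(hsv,lo,hi)
    if roi: k=np.zeros_like(m);k[roi[1]:roi[3],roi[0]:roi[2]]=1;m=m*k
    n,l,s,ce=cv2.connectedComponentsWithStats(m)
    for i in range(1,n):
        if s[i,4]<mn: continue
        v,u=np.where(l==i)
        w=np.array([ray(c,a,b,h)[:2] for a,b in zip(u,v)],np.float32)
        r=cv2.minAreaRect(w)
        print(name,s[i],ce[i].round(1),'ctr',np.round(r[0],4),'size',np.round(r[1],4),'ang',round(r[2],1),'zmed',np.median(P[v,u,2]).round(3), 'zmax',P[v,u,2].max().round(3))
blobs('orange',(5,150,100),(18,255,255),.036)
blobs('green',(50,100,50),(85,255,255),.028)
blobs('red',(0,90,60),(6,255,255),.061,(200,100,320,290),5)
blobs('red2',(170,90,60),(180,255,255),.061,(200,100,320,290),5)
blobs('blue',(95,120,60),(125,255,255),.061,(150,100,320,290))
blobs('trayish',(100,30,60),(130,255,255),.06,(150,100,320,240))
# stopper, high points
def hi(name,u0,v0,u1,v1,zl):
    Q=P[v0:v1,u0:u1].reshape(-1,3);zz=c['z_map'][v0:v1,u0:u1].ravel()
    Q=Q[(zz>0)&(Q[:,2]>zl)];r=cv2.minAreaRect(Q[:,:2].astype(np.float32)) if len(Q)>3 else None;print(name,len(Q),Q.mean(0),r,Q[:,2].max())
hi('stopper',398,158,424,182,.02);hi('green',390,188,412,210,.02)
hi('tipA',380,215,412,232,.015);hi('tipB',388,284,408,304,.015)
hi('vr',226,265,246,287,.04);hi('vb',264,256,284,278,.04);hi('beaker',315,105,352,146,.03)
im=c['color'];
a=cv2.resize(im[125:240,165:275],None,fx=4,fy=4,interpolation=2)
s=load('side')['color'];b=cv2.resize(s[130:200,295:405],None,fx=4,fy=4,interpolation=2);b=cv2.copyMakeBorder(b,0,a.shape[0]-b.shape[0],0,0,0)
e=cv2.hconcat([a,b])
e=cv2.resize(e,(800,int(e.shape[0]*800/e.shape[1])));print(e.shape)
cv2.imwrite('pics/crop1.png',e[:,:,::-1])
E
```

```text
table z [0.42225595 0.04565311 0.00077655] [ 0.28853388 -0.25754413  0.00033122]
orange [419 209  38  15 308] [437.4 215.6] ctr [ 0.5022 -0.23  ] size [0.0215 0.0962] ang 10.0 zmed 0.036 zmax 0.968
orange [412 258  24  24 197] [423.4 269.2] ctr [ 0.3684 -0.1838] size [0.0154 0.072 ] ang 41.7 zmed 0.027 zmax 0.033
green [395 192  12  12 101] [400.5 197.9] ctr [ 0.5518 -0.1407] size [0.0272 0.0303] ang 42.9 zmed 0.028 zmax 0.968
red [230 271  10  10  74] [234.5 275.9] ctr [0.3646 0.2811] size [0.0214 0.0217] ang 0.6 zmed 0.061 zmax 0.065
blue [269 263   8   8  51] [272.5 266.6] ctr [0.3839 0.1895] size [0.0171 0.0167] ang 88.7 zmed 0.061 zmax 0.968
stopper 135 [ 0.62771072 -0.17325219  0.02762998] ((0.6277751326560974, -0.17370732128620148), (0.031517144292593, 0.033438749611377716), 43.3443489074707) 0.033587290540984374
green 136 [ 0.55144754 -0.14149973  0.02763998] ((0.5513754487037659, -0.14107055962085724), (0.031846754252910614, 0.03245004266500473), 86.73107147216797) 0.03262746161374141
tipA 80 [ 0.48250887 -0.12662888  0.02870719] ((0.48293638229370117, -0.12803681194782257), (0.006754359696060419, 0.07190193980932236), 10.542906761169434) 0.03484592214594431
tipB 41 [ 0.3101739  -0.12683111  0.022353  ] ((0.3104352653026581, -0.12720994651317596), (0.005130195524543524, 0.0472288578748703), 40.184261322021484) 0.028247584760301793
vr 79 [0.36301046 0.27945726 0.06006419] ((0.36220279335975647, 0.2797536551952362), (0.020539842545986176, 0.021472562104463577), 89.72664642333984) 0.06523903617080776
vb 70 [0.38261047 0.18878357 0.06037975] ((0.3827288746833801, 0.18975086510181427), (0.02229010872542858, 0.019144577905535698), 88.29296112060547) 0.06407426216207542
beaker 60 [0.74568333 0.02962249 0.06812213] ((0.7482712268829346, 0.030392758548259735), (0.05437083914875984, 0.05503343045711517), 47.14347457885742) 0.07338102945995613
(418, 800, 3)
```

View pics/crop1.png

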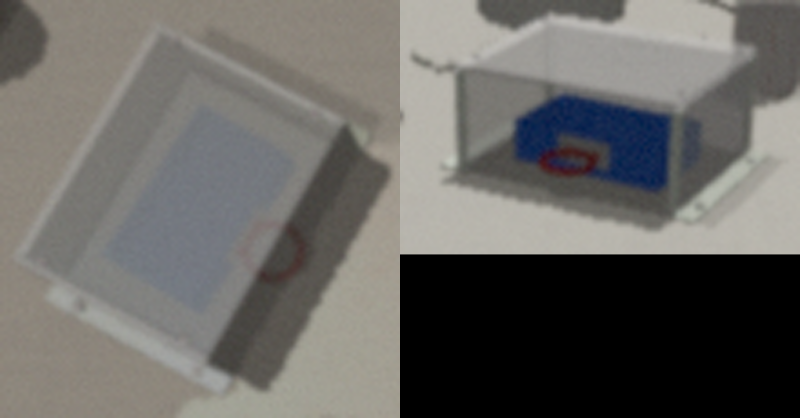

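The crop shows the ring at about (273,251), the roof corners of the cover, and the tray lying roughly parallel to the cover. Next I measure the ring and cover, and work out the first move.

```bash
cat >> h.py <<'E'
def plan(x,y,z,yawx=None):
    from scipy.spatial.transform import Rotation as Ro
    o=ctrl.get_obs();q=o['eef_rot'];R=Ro.from_quat([q[1],q[2],q[3],q[0]]).as_matrix()
    yaw=np.degrees(np.arctan2(R[1,0],R[0,0]))
    t=0
    if yawx is not None: t=-np.radians((yawx-yaw+180)%360-180)
    Rn=R@Ro.from_euler('z',t).as_matrix()
    print('t',o['time_s'],'pos',np.round(o['eef_pos'],4),'yawx',yaw.round(1),'open',round(o['opening'],3),'F',np.round(o['wrist_force'],1),'g',np.round(o['grasp_force'],1))
    print('turn',round(t,3),'then shift mm',np.round(Rn.T@(np.array([x,y,z])-o['eef_pos'])*1000,1), 'before-turn shift',np.round(R.T@(np.array([x,y,z])-o['eef_pos'])*1000,1))
def redring(c,roi):
    hsv=cv2.cvtColor(c['color'],cv2.COLOR_RGB2HSV).astype(int);u0,v0,u1,v1=roi
    r,g,b=[c['color'][v0:v1,u0:u1,i].astype(int) for i in range(3)]
    m=((r-np.maximum(g,b))>12).astype(np.uint8)
    n,l,s,ce=cv2.connectedComponentsWithStats(m);i=1+np.argmax(s[1:,4])
    v,u=np.where(l==i);e=cv2.minAreaRect(np.stack([u+u0,v+v0],1).astype(np.float32));return e,len(u)
E
python3 - <<'E'
from h import *
c=load('top');s=load('side')
e,n=redring(c,(225,180,256,206));print(e,n,ray(c,*e[0],.02))
e,n=redring(s,(325,165,362,185));print(e,n,ray(s,*e[0],.02))
k=3.636;f=lambda a,b:(165+a/k,125+b/k)
K=[ray(c,*f(*p),.09)[:2] for p in((163,28),(345,122),(20,257),(210,362))]
print(np.round(K,3));br,fr,bl,fl=K
for a,b in((br,fr),(bl,fl),(br,bl),(fr,fl)): d=a-b;print(np.linalg.norm(d).round(3),np.degrees(np.arctan2(d[1],d[0])).round(1))
print('front mid',(fr+fl)/2)
# handle axis from shaft+handle points
P=pts(c);print('tip end pts')
Q=P[215:232,380:412].reshape(-1,3);Q=Q[(Q[:,2]>.02)&(Q[:,2]<.036)];H=np.array([.5022,-.23]);d=Q[:,:2].mean(0)-H;d/=np.linalg.norm(d)
print(np.degrees(np.arctan2(d[1],d[0])),((Q[:,:2]-H)@d).max())
plan(.502,-.230,.12,100.7)
E
```

```text
((245.5441131591797, 196.9264678955078), (3.6014699935913086, 11.661903381347656), 30.963754653930664) 29 [0.56397796 0.26302425 0.02      ]
((341.0, 174.0), (8.0, 16.0), 90.0) 75 [0.57408372 0.28219935 0.02      ]
[[0.715 0.341]
 [0.646 0.216]
 [0.558 0.432]
 [0.485 0.305]]
0.142 61.0
0.146 60.2
0.182 -30.1
0.184 -28.8
front mid [0.56595798 0.26052739]
tip end pts
100.81827034499999 0.13870812791606094
t 0.1 pos [0.1364 0.5581 0.2525] yawx 166.3 open 0.998 F [-0.7  0.3 -0. ] g 0.0
turn 1.144 then shift mm [-842.2  213.1  133.3] before-turn shift [-542.4 -678.5  133.3]
```

>>> servo_tool:
  commands:
    - [[0, 0, 0], 0.164, 55]
    - [[0, 0, 0], 0.164, 55]
    - [[0, 0, 0], 0.164, 55]
    - [[0, 0, 0], 0.164, 55]
    - [[0, 0, 0], 0.164, 55]
    - [[0, 0, 0], 0.164, 55]
    - [[0, 0, 0], 0.16, 55]

```text
time_s: 0.98
eef_pos: [0.1364, 0.5583, 0.2527]
eef_rot: [0.0, 0.64, 0.768, -0.001]
wrist_force: [0.9, -0.7, -0.2]
opening: 0.645
grasp_force: 0.0
```

>>> servo_tool:
  commands:
    - [[-20, 5, 0], 0, 55]
    - [[-48, 12, 0], 0, 55]
    - [[-48, 12, 0], 0, 55]
    - [[-48, 12, 0], 0, 55]
    - [[-48, 12, 0], 0, 55]
    - [[-48, 12, 0], 0, 55]
    - [[-48, 12, 0], 0, 55]
    - [[-48, 12, 0], 0, 55]
    - [[-48, 12, 0], 0, 55]
    - [[-48, 12, 0], 0, 55]
    - [[-48, 12, 0], 0, 55]
    - [[-48, 12, 0], 0, 55]
    - [[-48, 12, 0], 0, 55]
    - [[-48, 12, 0], 0, 55]
    - [[-48, 12, 0], 0, 55]
    - [[-48, 12, 0], 0, 55]
    - [[-48, 12, 0], 0, 55]
    - [[-40, 10, 50], 0, 55]
    - [[-14, 6, 50], 0, 55]
    - [[0, 0, 0], 0, 55]

```text
time_s: 3.48
eef_pos: [0.4989, -0.2266, 0.1502]
eef_rot: [-0.005, 0.639, 0.77, -0.0]
wrist_force: [-0.3, 0.7, 0.6]
opening: 0.639
grasp_force: 0.0
```

```bash
python3 - <<'E'
from h import *
c=grab('wrist');save(c,'w1.png')
hsv=cv2.cvtColor(c['color'],cv2.COLOR_RGB2HSV);m=cv2.inRange(hsv,(5,150,60),(18,255,255))
n,l,s,ce=cv2.connectedComponentsWithStats(m)
for i in range(1,n):
    if s[i,4]<300: continue
    v,u=np.where(l==i);w=np.array([ray(c,a,b,.036)[:2] for a,b in zip(u,v)],np.float32);r=cv2.minAreaRect(w);print(s[i],r)
c=load('top');print('ring',ray(c,240.1,194,.02))
plan(.502,-.230,.030,100.7)
E
```

```text
[ 103   58   94  103 3198] ((0.3778265714645386, -0.18290795385837555), (0.024050956591963768, 0.07239789515733719), 42.033477783203125)
[ 309  135   33  131 3993] ((0.5044184923171997, -0.2272295504808426), (0.022939909249544144, 0.09961513429880142), 10.334620475769043)
ring [0.57205057 0.27728095 0.02      ]
t 3.525 pos [ 0.5004 -0.227   0.1533] yawx 100.7 open 0.643 F [-0.3  0.   1.3] g 0.0
turn -0.0 then shift mm [ -3.8   1.5 123.2] before-turn shift [ -3.8   1.5 123.2]
```

View pics/w1.png

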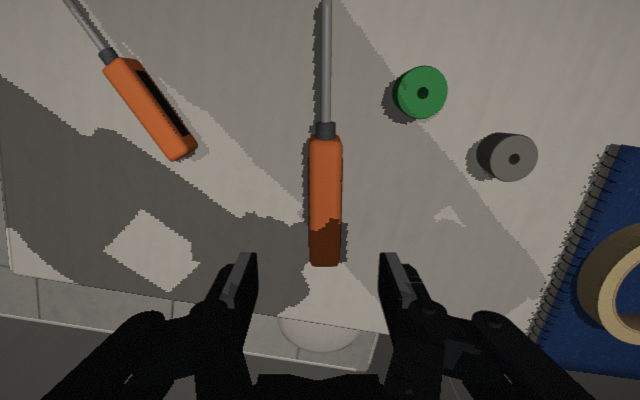

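The wrist view shows the 100 mm hook aligned between the fingers at (325,200). The short hook is at the upper left, and the green and grey stoppers are at (420,92) and (508,157). Going down to grip.

>>> servo_tool:
  commands:
    - [[-2.5, 2, 25], 0, 55]
    - [[0, 0, 40], 0, 55]
    - [[0, 0, 35], 0, 55]
    - [[0, 0, 20], 0, 55]
    - [[0, 0, 3], 0, 55]
    - [[0, 0, 0], 0, 55]
    - [[0, 0, 0], 0, 10]
    - [[0, 0, 0], 0, 10]
    - [[0, 0, 0], 0, 10]
    - [[0, 0, 0], 0, 10]
    - [[0, 0, 0], 0, 10]
    - [[0, 0, 0], 0, 10]

```text
time_s: 5.03
eef_pos: [0.5052, -0.2306, 0.0336]
eef_rot: [0.001, 0.638, 0.77, 0.0]
wrist_force: [0.3, 0.6, 7.4]
opening: 0.264
grasp_force: 60.1
```

>>> servo_tool:
  commands:
    - [[0, 0, -15], 0, 10]
    - [[0, 0, -35], 0, 10]
    - [[0, 0, -35], 0, 10]
    - [[0, 0, -15], 0, 10]
    - [[0, 0, 0], 0.14, 10]
    - [[0, 0, 0], 0.14, 10]
    - [[0, 0, 0], 0.14, 10]
    - [[0, 0, 0], 0.14, 10]
    - [[0, 0, 0], 0.14, 10]
    - [[0, 0, 0], 0, 10]
    - [[0, 0, 0], 0, 10]

```text
time_s: 6.4
eef_pos: [0.5039, -0.2297, 0.1318]
eef_rot: [-0.0, 0.863, 0.506, -0.0]
wrist_force: [0.3, 0.1, -1.9]
opening: 0.266
grasp_force: 59.0
```

```bash
python3 - <<'E'
from h import *
c=grab('wrist');save(c,'w2.png');t=grab('top');P=pts(t)
o=ctrl.get_obs();p=np.array(o['eef_pos']);th=np.radians(60.6);d=np.array([np.cos(th),np.sin(th)])
Q=P.reshape(-1,3);r=(Q[:,:2]-p[:2]);a=r@d;b=r@np.array([-d[1],d[0]])
k=(abs(b)<.03)&(a>.055)&(a<.16)&(Q[:,2]>.09)&(Q[:,2]<.15)
print(k.sum(),a[k].max(),'slope',np.polyfit(a[k],b[k],1),np.polyfit(a[k],Q[k,2],1))
th=np.radians(61);r=np.array([.574,.280]);d=np.array([np.cos(th),np.sin(th)])
g=r-d*(.1425-0)
plan(*g,.0336+.05,60.7); print(g)
E
```

```text
119 0.13955178835663834 slope [-0.00094357  0.00125676] [-0.06406787  0.13338598]
t 6.5 pos [ 0.5041 -0.2298  0.1319] yawx 60.7 open 0.265 F [-0.6 -0.1 -1.8] g 59.0
turn 0.0 then shift mm [ 336.3 -187.8   48.4] before-turn shift [ 336.3 -187.7   48.4]
[0.50491463 0.15536669]
```

View pics/w2.png

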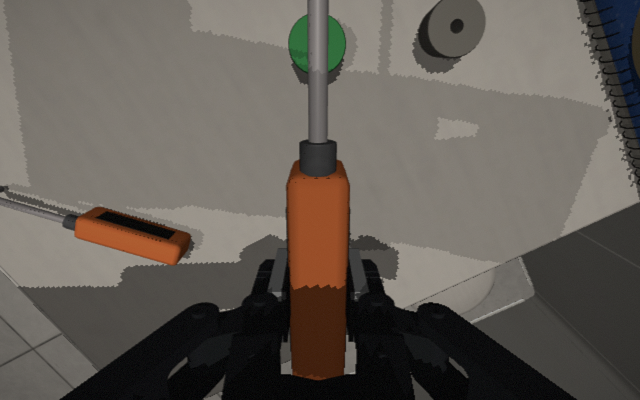

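The hook is held straight, with the shaft vertical at column 318. The depth map suggests it droops about 4 mm at the tip. Moving to just in front of the cover.

>>> servo_tool:
  commands:
    - [[0, -25, 0], 0, 10]
    - [[0, -45, 0], 0, 10]
    - [[0, -45, 0], 0, 10]
    - [[0, -45, 0], 0, 10]
    - [[10, -28, 0], 0, 10]
    - [[40, 0, 10], 0, 10]
    - [[40, 0, 20], 0, 10]
    - [[40, 0, 15], 0, 10]
    - [[40, 0, 5], 0, 10]
    - [[40, 0, 0], 0, 10]
    - [[30, 0, 0], 0, 10]
    - [[16, 0, 0], 0, 10]
    - [[0, 0, 0], 0, 10]
    - [[0, 0, 0], 0, 10]

```text
time_s: 8.25
eef_pos: [0.4655, 0.0847, 0.0819]
eef_rot: [-0.0, 0.863, 0.505, -0.0]
wrist_force: [-0.2, 0.7, -1.2]
opening: 0.268
grasp_force: 59.3
```

```bash
python3 - <<'E'
from h import *
plan(.505,.156,.08,60.7)
w=grab('wrist');t=grab('top');s=grab('side')
a=cv2.resize(w['color'],(400,250));a=w['color'][0:200,160:480]
b=cv2.resize(t['color'][150:250,200:330],None,fx=3,fy=3,interpolation=2);d=cv2.resize(s['color'][110:230,280:420],None,fx=2.5,fy=2.5,interpolation=2)
C=np.zeros((600,760,3),np.uint8);C[:200,:320]=a;C[:300,330:680]=d;C[300:600,:390]=b
cv2.imwrite('pics/c2.png',C[:,:,::-1])
E
```

```text
t 8.25 pos [0.4655 0.0847 0.0819] yawx 60.6 open 0.268 F [-0.2  0.7 -1.2] g 59.3
turn -0.002 then shift mm [81.5 -0.4  1.9] before-turn shift [81.5 -0.6  1.9]
```

View pics/c2.png

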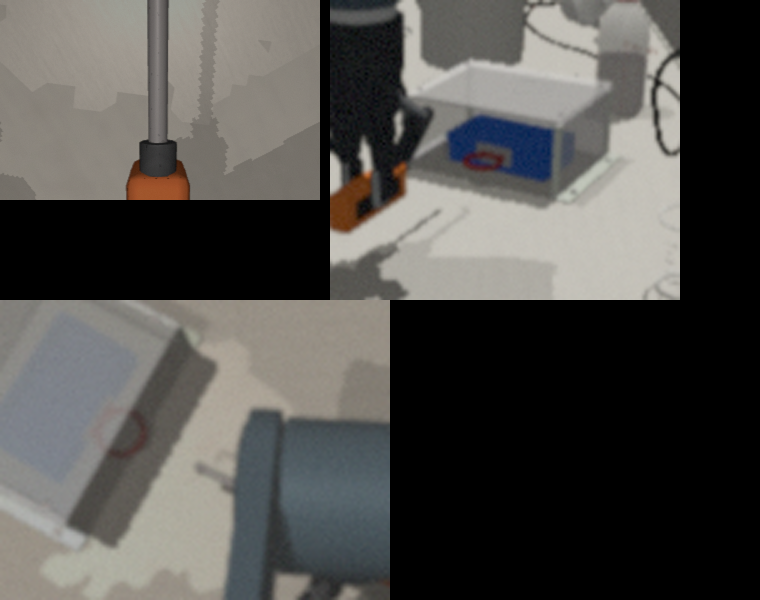

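The tip shows at top pixel (266,205) and the ring at (240,194), still well in line. Advancing over the ring.

>>> servo_tool:
  commands:
    - [[20, -1, 0], 0, 10]
    - [[30, 0, 0], 0, 10]
    - [[20, 0, 0], 0, 10]
    - [[12, 0, 0], 0, 10]
    - [[0, 0, 0], 0, 10]
    - [[0, 0, 0], 0, 10]

```text
time_s: 9.15
eef_pos: [0.5049, 0.1569, 0.0818]
eef_rot: [-0.0, 0.863, 0.505, -0.0]
wrist_force: [0.5, 0.2, -1.0]
opening: 0.273
grasp_force: 59.3
```

```bash
python3 - <<'E'
from h import *
t0=load('top');print('tip est before',ray(t0,265.8,204.8,.073))
plan(.505,.156,.05,60.7)
t=grab('top');s=grab('side')
b=cv2.resize(t['color'][165:225,210:290],None,fx=5,fy=5,interpolation=2);d=cv2.resize(s['color'][140:200,305:375],None,fx=5,fy=5,interpolation=2)
C=np.zeros((300,760,3),np.uint8);C[:300,:400]=b;C[:300,405:755]=d
cv2.imwrite('pics/c3.png',C[:,:,::-1])
E
```

```text
tip est before [0.53365871 0.20402779 0.073     ]
t 9.15 pos [0.5049 0.1569 0.0818] yawx 60.6 open 0.273 F [ 0.5  0.2 -1. ] g 59.3
turn -0.002 then shift mm [-0.7  0.5 31.8] before-turn shift [-0.7  0.5 31.8]
```

View pics/c3.png

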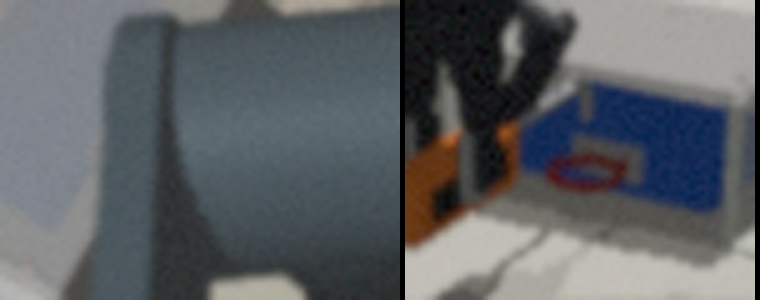

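The side crop shows the tip end at about (587,121), directly above the ring at (588,172). I check its depth by ray.

```bash
python3 - <<'E'
from h import *
s=load('side')
for h in(.043,.047,.051): print(h,ray(s,341.4,164.2,h))
print(ray(s,341.6,174.4,.02))
P=pts(s)[155:168,336:347];print(np.round(P[8,2:9],3))
R=P.reshape(-1,3);k=(R[:,1]<.3)&(R[:,1]>.2)&(R[:,2]>.03);print(k.sum(),R[k].mean(0),R[k,2].min())
Q=pts(s)[172:178,332:352].reshape(-1,3);k=(Q[:,2]>.014)&(Q[:,2]<.028);print(k.sum(),Q[k].mean(0),Q[k].min(0),Q[k].max(0))
E
```

```text
0.043 [0.57523093 0.29870811 0.043     ]
0.047 [0.57505649 0.28826037 0.047     ]
0.051 [0.57488206 0.27781264 0.051     ]
[0.57572372 0.27927038 0.02      ]
[[0.566 0.384 0.014]
 [0.569 0.39  0.012]
 [0.571 0.277 0.055]
 [0.574 0.276 0.055]
 [0.579 0.391 0.012]
 [0.582 0.385 0.014]
 [0.585 0.385 0.014]]
34 [0.5702064  0.26868587 0.06926591] 0.051491157497919826
76 [0.57748702 0.27870741 0.02070526] [0.55166249 0.25482536 0.01421727] [0.60236477 0.30370992 0.02452736]
```

>>> servo_tool:
  commands:
    - [[1, 3, 0], 0, 10]
    - [[0, 0, 10], 0, 10]
    - [[0, 0, 10], 0, 10]
    - [[0, 0, 10], 0, 10]
    - [[0, 0, 8], 0, 10]
    - [[0, 0, 3], 0, 10]
    - [[0, 0, 0], 0, 10]
    - [[0, 0, 0], 0, 10]

```text
time_s: 10.25
eef_pos: [0.5089, 0.1568, 0.0414]
eef_rot: [0.0, 0.863, 0.505, 0.0]
wrist_force: [0.5, 0.5, -1.6]
opening: 0.27
grasp_force: 59.3
```

```bash
python3 - <<'E'
from h import *
plan(.505,.156,.04,60.7)
s=grab('side')
d=cv2.resize(s['color'][140:200,305:375],None,fx=8,fy=8,interpolation=2)
cv2.imwrite('pics/c4.png',d[:,:,::-1])
E
```

```text
t 10.25 pos [0.5089 0.1568 0.0414] yawx 60.6 open 0.27 F [ 0.5  0.5 -1.6] g 59.3
turn -0.002 then shift mm [-2.6 -3.   1.4] before-turn shift [-2.6 -3.   1.4]
```

View pics/c4.png

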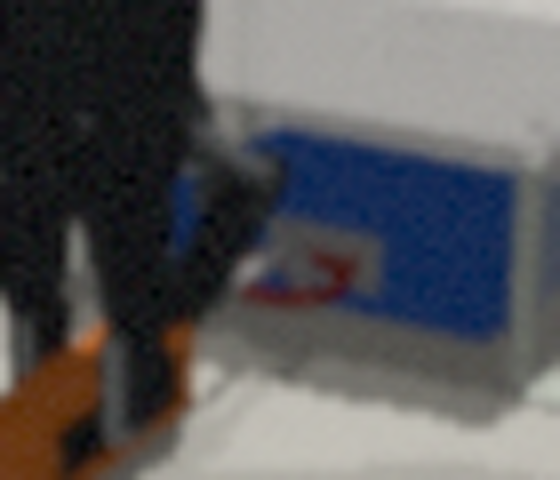

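The shaft drops into the ring at about (290,270), with no upward force. Dragging.

>>> servo_tool:
  commands:
    - [[-4, 0, 0], 0, 10]
    - [[-8, 0, 0], 0, 10]
    - [[-10, 0, 0], 0, 10]
    - [[-10, 0, 0], 0, 10]
    - [[-10, 0, 0], 0, 10]
    - [[-10, 0, 0], 0, 10]
    - [[-10, 0, 0], 0, 10]
    - [[-10, 0, 0], 0, 10]
    - [[-10, 0, 0], 0, 10]
    - [[-10, 0, 0], 0, 10]
    - [[-10, 0, 0], 0, 10]
    - [[-10, 0, 0], 0, 10]
    - [[-10, 0, 0], 0, 10]
    - [[-10, 0, 0], 0, 10]
    - [[-10, 0, 0], 0, 10]
    - [[-10, 0, 0], 0, 10]
    - [[-6, 0, 0], 0, 10]
    - [[-2, 0, 0], 0, 10]
    - [[0, 0, 0], 0, 10]
    - [[0, 0, 0], 0, 10]

```text
time_s: 12.8
eef_pos: [0.43, 0.0174, 0.041]
eef_rot: [0.0, 0.863, 0.505, -0.0]
wrist_force: [0.6, 0.4, -1.3]
opening: 0.27
grasp_force: 59.2
```

```bash
python3 - <<'E'
from h import *
plan(.505,.156,.04,60.7)
t=grab('top');s=grab('side')
b=cv2.resize(t['color'][130:250,180:330],None,fx=2.6,fy=2.6,interpolation=2);d=cv2.resize(s['color'][110:250,270:410],None,fx=2.8,fy=2.8,interpolation=2)
C=np.zeros((400,790,3),np.uint8);C[:312,:390]=b;C[:392,395:787]=d
cv2.imwrite('pics/c5.png',C[:,:,::-1])
for n,c in(('top',t),('side',s)):
    hsv=cv2.cvtColor(c['color'],cv2.COLOR_RGB2HSV);m=cv2.inRange(hsv,(100,130,30),(130,255,255));P=pts(c)
    k=(m>0)&(P[...,1]<.33)&(P[...,1]>0.02)&(abs(P[...,2]-.02)<.022)&(P[...,0]<.62)&(P[...,0]>.4)
    Q=P[k];r=cv2.minAreaRect(Q[:,:2].astype(np.float32));print(n,k.sum(),r,cv2.boxPoints(r).round(3).tolist(),Q[:,2].max())
E
```

```text
t 12.8 pos [0.43   0.0174 0.041 ] yawx 60.6 open 0.27 F [ 0.6  0.4 -1.3] g 59.2
turn -0.001 then shift mm [157.6  -2.4   1. ] before-turn shift [157.6  -2.6   1. ]
top 1053 ((0.5325018763542175, 0.19800491631031036), (0.06744641810655594, 0.12392942607402802), 57.426918029785156) [[0.4620000123977661, 0.2029999941587448], [0.5669999718666077, 0.13600000739097595], [0.6029999852180481, 0.19300000369548798], [0.49799999594688416, 0.25999999046325684]] 0.038503671943007224
side 927 ((0.5353165864944458, 0.2019214630126953), (0.07988766580820084, 0.13101282715797424), 57.862518310546875) [[0.45899999141693115, 0.2029999941587448], [0.5699999928474426, 0.13300000131130219], [0.6119999885559082, 0.20100000500679016], [0.5009999871253967, 0.2709999978542328]] 0.0361991485802214
```

View pics/c5.png

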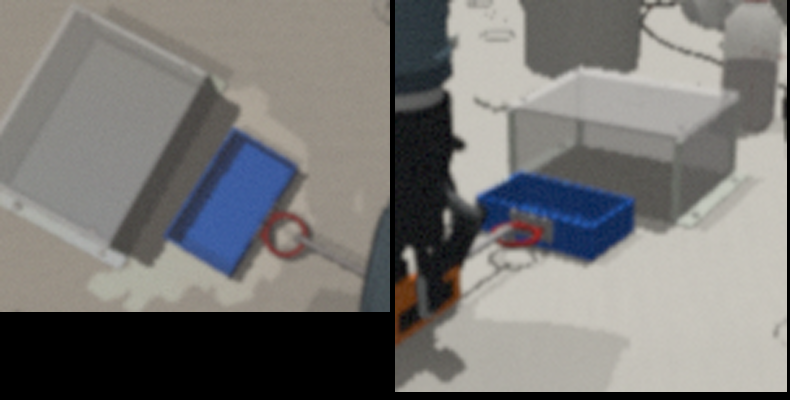

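The tray is clear of the cover: its back edge lies about 30 mm in front of the opening, and the tip is still in the ring. Next I unhook and set the tool down 85 mm back.

>>> servo_tool:
  commands:
    - [[3, 0, 0], 0, 10]
    - [[4, 0, 0], 0, 10]
    - [[0, 0, 0], 0, 10]
    - [[0, 0, -8], 0, 10]
    - [[0, 0, -15], 0, 10]
    - [[0, 0, -15], 0, 10]
    - [[0, 0, -12], 0, 10]
    - [[0, 0, 0], 0, 10]
    - [[-15, 2, 0], 0, 10]
    - [[-30, 5, 0], 0, 10]
    - [[-30, 5, 0], 0, 10]
    - [[-15, 3, 0], 0, 10]
    - [[0, 0, 15], 0, 10]
    - [[0, 0, 20], 0, 10]
    - [[0, 0, 12], 0, 10]
    - [[0, 0, 6], 0, 10]
    - [[0, 0, 3], 0, 10]
    - [[0, 0, 0], 0, 10]
    - [[0, 0, 0], 0, 10]

```text
time_s: 15.28
eef_pos: [0.4027, -0.0624, 0.0355]
eef_rot: [0.0, 0.863, 0.505, 0.0]
wrist_force: [0.4, -0.5, -1.2]
opening: 0.272
grasp_force: 59.2
```

>>> servo_tool:
  commands:
    - [[0, 0, 1.5], 0, 10]
    - [[0, 0, 0], 0, 10]
    - [[0, 0, 0], 0, 34]
    - [[0, 0, 0], 0, 50]
    - [[0, 0, 0], 0, 50]
    - [[0, 0, 0], 0, 50]
    - [[0, 0, 0], 0, 50]
    - [[0, 0, -15], 0, 50]
    - [[0, 0, -40], 0, 50]
    - [[0, 0, -40], 0, 50]
    - [[0, 0, -20], 0, 50]
    - [[0, 0, 0], 0, 50]

```text
time_s: 16.77
eef_pos: [0.4035, -0.0629, 0.15]
eef_rot: [0.002, 0.863, 0.505, 0.001]
wrist_force: [-0.1, 0.2, -0.1]
opening: 0.581
grasp_force: 0.0
```

```bash
python3 - <<'E'
from h import *
plan(.628,-.1735,.15)
c=grab('wrist');save(c,'w3.png');t=grab('top');P=pts(t)
hsv=cv2.cvtColor(t['color'],cv2.COLOR_RGB2HSV);m=cv2.inRange(hsv,(100,130,30),(130,255,255))
k=(m>0)&(P[...,1]<.33)&(P[...,1]>0.02)&(abs(P[...,2]-.02)<.022)&(P[...,0]<.62)&(P[...,0]>.4)
print('tray',cv2.minAreaRect(P[k][:,:2].astype(np.float32)),P[k][:,2].max())
h=c;hs=cv2.cvtColor(h['color'],cv2.COLOR_RGB2HSV);m=cv2.inRange(hs,(5,150,60),(18,255,255));W=pts(c)
n,l,s,ce=cv2.connectedComponentsWithStats(m)
for i in range(1,n):
    if s[i,4]>400: Q=W[l==i];Q=Q[Q[:,2]<.1];print('orange',np.median(Q,0),Q[:,2].max(),cv2.minAreaRect(Q[:,:2].astype(np.float32)))
E
```

```text
t 16.775 pos [ 0.4035 -0.0629  0.15  ] yawx 60.6 open 0.581 F [-0.1  0.2 -0.1] g 0.0
turn 0 then shift mm [ 13.8 249.9   1. ] before-turn shift [ 13.8 249.9   1. ]
tray ((0.5332684516906738, 0.19932568073272705), (0.06859560310840607, 0.12390157580375671), 57.645790100097656) 0.037835640257909225
orange [ 0.40591439 -0.05703909  0.03601357] 0.03871902345088461 ((0.40360140800476074, -0.06132625788450241), (0.09835341572761536, 0.023911533877253532), 60.87110137939453)
orange [ 0.36724731 -0.18097096  0.02749278] 0.029379993999038487 ((0.3690052926540375, -0.1848248839378357), (0.017805248498916626, 0.07177791744470596), 42.29357147216797)
```

View pics/w3.png

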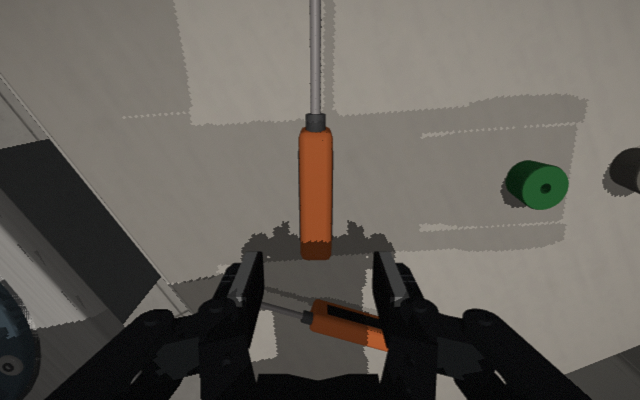

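The hook stands released at (0.404,-0.061), foot level, about 80 mm from the ring. Now the stopper.

>>> servo_tool:
  commands:
    - [[0, 20, 0], 0, 60]
    - [[2, 40, 0], 0, 60]
    - [[2, 40, 0], 0, 60]
    - [[2, 40, 0], 0, 60]
    - [[2, 40, 0], 0, 60]
    - [[2, 40, 0], 0, 60]
    - [[4, 25, 0], 0, 60]
    - [[2, 5, 0], 0, 60]
    - [[-40, 0, 0], 0, 60]
    - [[0, 0, 0], 0, 60]
    - [[0, 0, 0], 0, 60]

```text
time_s: 18.25
eef_pos: [0.6075, -0.2052, 0.1477]
eef_rot: [-0.001, 0.863, 0.504, -0.0]
wrist_force: [1.0, 0.0, -0.9]
opening: 0.7
grasp_force: 0.0
```

```bash
python3 - <<'E'
from h import *
c=grab('wrist');save(c,'w4.png');W=pts(c);z=c['z_map']
hs=cv2.cvtColor(c['color'],cv2.COLOR_RGB2HSV)
for h in(.024,.015,.006):
    k=(z>0)&(W[...,2]>h)&(W[...,2]<.04)&(np.hypot(W[...,0]-.628,W[...,1]+.1735)<.035)
    if k.sum()<20: print(h,k.sum());continue
    Q=W[k];(x,y),r=cv2.minEnclosingCircle(Q[:,:2].astype(np.float32));print(h,k.sum(),x,y,r,Q[:,2].max(),'sat',np.median(hs[k],0))
plan(.628,-.1735,.027)
E
```

```text
0.024 1826 0.6307550072669983 -0.17093029618263245 0.017625462263822556 0.030858916166015844 sat [19. 31. 89.]
0.015 1851 0.6307550072669983 -0.17093029618263245 0.017625462263822556 0.030858916166015844 sat [19. 31. 89.]
0.006 1881 0.6307550072669983 -0.17093029618263245 0.017625462263822556 0.030858916166015844 sat [19. 31. 89.]
t 18.3 pos [ 0.6079 -0.205   0.148 ] yawx 60.6 open 0.7 F [ 0.8 -0.8 -0.6] g 0.0
turn 0 then shift mm [ 37.3   2.2 121. ] before-turn shift [ 37.3   2.2 121. ]
```

>>> servo_tool:
  commands:
    - [[20, 3, 0], 0, 60]
    - [[19, 0, 10], 0, 60]
    - [[0, 0, 40], 0, 60]
    - [[0, 0, 40], 0, 60]
    - [[0, 0, 22], 0, 60]
    - [[0, 0, 9], 0, 60]
    - [[0, 0, 0], 0, 60]
    - [[0, 0, 0], 0, 20]
    - [[0, 0, 0], 0, 20]
    - [[0, 0, 0], 0, 20]
    - [[0, 0, 0], 0, 20]
    - [[0, 0, 0], 0, 20]
    - [[0, 0, 0], 0, 20]
    - [[0, 0, -10], 0, 20]
    - [[0, 0, -35], 0, 20]
    - [[0, 0, -40], 0, 20]
    - [[0, 0, -20], 0, 20]
    - [[0, 0, 0], 0, 20]

```text
time_s: 20.55
eef_pos: [0.6312, -0.174, 0.1346]
eef_rot: [0.002, 0.863, 0.505, 0.001]
wrist_force: [0.5, -0.4, -0.5]
opening: 0.372
grasp_force: 59.6
```

```bash
python3 - <<'E'
from h import *
t=grab('top');P=pts(t);s=grab('side');S=pts(s)
for n,Q in(('top',P),('side',S)):
    Q=Q.reshape(-1,3);k=(Q[:,2]>.012)&(Q[:,2]<.035)&(np.hypot(Q[:,0]-.629,Q[:,1]+.173)<.03);print(n,'left on table',k.sum())
hsv=cv2.cvtColor(s['color'],cv2.COLOR_RGB2HSV);m=cv2.inRange(hsv,(100,130,30),(130,255,255))
k=(m>0)&(S[...,1]<.33)&(S[...,1]>0.02)&(S[...,2]>.0)&(S[...,2]<.042)&(S[...,0]<.63)&(S[...,0]>.42)
r=cv2.minAreaRect(S[k][:,:2].astype(np.float32));print('tray side',r)
plan(.534,.200,.127,58.0)
E
```

```text
top left on table 0
side left on table 0
tray side ((0.5349610447883606, 0.2032005786895752), (0.07914803922176361, 0.13122805953025818), 57.45799255371094)
t 20.65 pos [ 0.6294 -0.1731  0.1313] yawx 60.6 open 0.373 F [ 0.4  0.5 -0.9] g 59.6
turn 0.045 then shift mm [ 265.9 -278.6    4.8] before-turn shift [ 278.3 -266.2    4.8]
```

The stopper is in the grip and gone from the worktop. Carrying it straight over the tray.

>>> servo_tool:
  commands:
    - [[0, 0, 0], 0.045, 20]
    - [[15, -15, 0], 0, 20]
    - [[27, -29, 0], 0, 20]
    - [[27, -29, 0], 0, 20]
    - [[27, -29, 0], 0, 20]
    - [[27, -29, 0], 0, 20]
    - [[27, -29, 0], 0, 20]
    - [[27, -29, 0], 0, 20]
    - [[27, -29, 0], 0, 20]
    - [[27, -29, 0], 0, 20]
    - [[20, -21, 0], 0, 20]
    - [[8, -8, 0], 0, 20]
    - [[3, -2, 0], 0, 20]
    - [[0, 0, 0], 0, 20]
    - [[0, 0, 0], 0, 20]

```text
time_s: 22.52
eef_pos: [0.5333, 0.1951, 0.1325]
eef_rot: [0.0, 0.875, 0.485, -0.0]
wrist_force: [-0.3, -0.4, -0.2]
opening: 0.376
grasp_force: 59.6
```

```bash
python3 - <<'E'
from h import *
plan(.532,.198,.05,58.0)
E
```

```text
t 22.525 pos [0.5333 0.1951 0.1325] yawx 58.0 open 0.376 F [-0.3 -0.4 -0.2] g 59.6
turn -0.001 then shift mm [ 1.7 -2.6 82.5] before-turn shift [ 1.7 -2.6 82.5]
```

>>> servo_tool:
  commands:
    - [[2, -3, 15], 0, 20]
    - [[0, 0, 30], 0, 20]
    - [[0, 0, 22], 0, 20]
    - [[0, 0, 11], 0, 20]
    - [[0, 0, 4], 0, 20]
    - [[0, 0, 0], 0, 20]
    - [[0, 0, 0], 0, 20]
    - [[0, 0, 0], 0, 45]
    - [[0, 0, 0], 0, 45]
    - [[0, 0, 0], 0, 45]
    - [[0, 0, 0], 0, 45]
    - [[0, 0, -10], 0, 45]
    - [[0, 0, -35], 0, 45]
    - [[0, 0, -45], 0, 45]
    - [[0, 0, -45], 0, 45]
    - [[-20, 0, -20], 0, 45]
    - [[-50, 0, 0], 0, 45]
    - [[-50, 0, 0], 0, 45]
    - [[0, 0, 0], 0, 45]
    - [[0, 0, 0], 0, 45]

```text
time_s: 25.02
eef_pos: [0.4686, 0.0976, 0.2065]
eef_rot: [0.0, 0.875, 0.485, 0.001]
wrist_force: [0.4, 0.4, 1.1]
opening: 0.527
grasp_force: 0.0
```

```bash
python3 - <<'E'
from h import *
plan(.532,.198,.05,58.0)
for n in('top','side'):
    t=grab(n);P=pts(t);hsv=cv2.cvtColor(t['color'],cv2.COLOR_RGB2HSV)
    m=cv2.inRange(hsv,(100,130,30),(130,255,255));z=P[...,2]
    k=(m>0)&(P[...,1]<.33)&(P[...,1]>0.02)&(abs(z-.02)<.022)&(P[...,0]<.63)&(P[...,0]>.42)
    r=cv2.minAreaRect(P[k][:,:2].astype(np.float32));print(n,'tray',r,z[k].max())
    g=(hsv[...,1]<90)&(np.hypot(P[...,0]-.533,P[...,1]-.2)<.06)&(z>.003)&(z<.09)
    d=(P[...,0]-.533)*np.cos(np.radians(57.6))+(P[...,1]-.2)*np.sin(np.radians(57.6))
    g&=abs(d)<.03
    Q=P[g];print('grey',g.sum(),Q.mean(0) if len(Q) else '',Q.max(0) if len(Q) else '',Q.min(0) if len(Q) else '')
    o=cv2.inRange(hsv,(5,150,60),(18,255,255))>0;o&=(np.hypot(P[...,0]-.404,P[...,1]+.061)<.08)
    if o.sum(): print('hook',o.sum(),np.median(P[o],0))
E
```

```text
t 25.025 pos [0.4686 0.0976 0.2065] yawx 58.0 open 0.527 F [0.4 0.4 1.1] g 0.0
turn -0.0 then shift mm [118.6   0.3 156.6] before-turn shift [118.6   0.3 156.6]
top tray ((0.509351909160614, 0.2432716339826584), (0.017405737191438675, 0.03910571336746216), 73.33113098144531) 0.00731264796877375
grey 0   
hook 149 [ 0.39122429 -0.08023317  0.03572326]
side tray ((0.5537174344062805, 0.23116450011730194), (0.14689388871192932, 0.13145223259925842), 57.3408088684082) 0.03639230329086461
grey 72 [0.5356769  0.19858452 0.03005791] [0.54963161 0.21462215 0.0332422 ] [0.51828181 0.18474978 0.02188591]
hook 360 [ 0.40438625 -0.06624005  0.03558779]
```

The side view puts the stopper upright in the tray, with its top at 33 mm. The arm hides the top view, so I move it aside for one check.

>>> servo_tool:
  commands:
    - [[0, 30, 0], 0, 45]
    - [[0, 50, 0], 0, 45]
    - [[0, 50, 0], 0, 45]
    - [[0, 50, 0], 0, 45]
    - [[0, 40, 0], 0, 45]
    - [[0, 0, 0], 0, 45]
    - [[0, 0, 0], 0, 45]

```text
time_s: 26.0
eef_pos: [0.6542, -0.0178, 0.2047]
eef_rot: [-0.001, 0.874, 0.485, -0.001]
wrist_force: [-0.3, 0.2, 0.5]
opening: 0.529
grasp_force: 0.0
```

```bash
python3 - <<'E'
from h import *
t=grab('top');P=pts(t);hsv=cv2.cvtColor(t['color'],cv2.COLOR_RGB2HSV);z=P[...,2]
m=cv2.inRange(hsv,(100,130,30),(130,255,255))
k=(m>0)&(P[...,1]<.33)&(P[...,1]>0.02)&(abs(z-.02)<.022)&(P[...,0]<.63)&(P[...,0]>.42)
print('tray',k.sum(),cv2.minAreaRect(P[k][:,:2].astype(np.float32)),z[k].max())
g=(hsv[...,1]<90)&(np.hypot(P[...,0]-.533,P[...,1]-.2)<.03)&(z>.02);print('stopper',g.sum(),P[g].mean(0) if g.sum() else '')
for n,x,y in(('vr',.363,.2795),('vb',.3826,.189),('bk',.748,.03)):
    q=(np.hypot(P[...,0]-x,P[...,1]-y)<.045)&(z>.045)&(z<.08);print(n,q.sum(),P[q].mean(0) if q.sum() else '')
E
```

```text
tray 848 ((0.5322808027267456, 0.19766327738761902), (0.06609001755714417, 0.12383211404085159), 57.26462173461914) 0.039633236941044744
stopper 143 [0.53274011 0.19944831 0.03095122]
vr 77 [0.3630842  0.27952939 0.0597721 ]
vb 71 [0.38258018 0.18862686 0.06086921]
bk 36 [0.74856697 0.04275942 0.0701628 ]
```

```bash
python3 -c "
from bench import ctrl;print(ctrl.hand_in())"
```

```text
the job is handed in; nothing more can be done
None
```

I handed the job in at about 26 s (no verdict came back): the tray is about 30 mm clear of the cover with the grey stopper upright in it, the hook tool is set down and let go about 80 mm from the ring, and both vials are unmoved; the arm partly hid the beaker in the last check, but nothing went near it.

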